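# Screw the water spout back onto its standpipe, aimed at the polishing spindle

## Task

The brass water spout is off its standpipe. Lower it over the threaded pipe onto the rubber seal, with its two pins in the gaps between the threads, then screw it clockwise so that the thread draws it down on the seal, and stop when the nozzle points straight at the middle of the polishing spindle. Let the spout follow its thread without forcing it, let go, and leave the nuts, the arbor and the spanner where they are.

Things in the scene. Friction and masses are not known exactly. Their poses are not given: they have to be found in the camera images.
- spout: loose brass spout, 93 mm tall, about 0.14 kg, standing upright on the bench. Origin: centre of the open underside of its socket; z up, x the way the nozzle points. Socket round, 51 mm outside, 43 mm bore, 36 mm deep, open below. Nozzle: 12 mm tube 49 mm above the underside, reaching 80 mm out from the axis, its mouth bent down.
- wing (a point): grip point on the spout's axis, 81 mm above its origin, axes as spout: a good place for the TCP. The flat wing on top of the spout is 44 mm along x, 12 mm thick along y, from 59 to 93 mm above the underside; take it by its two flat faces, fingertips no lower than 61 mm above the underside (a 32 mm round shoulder lies below).
- pins (a point): on the spout's axis, 9.5 mm above its underside, axes as spout: the level of two steel pins, 5 mm thick, that stick inward from the socket wall at +x and -x, 33 mm between their tips. They run in the pipe's thread.
- standpipe: fixed steel pipe, 30 mm thick, chamfered top 124 mm above the bench, on a dark two-bolt flange. Origin on the bench under its axis, z up, x through both bolts (46 mm out at +x and -x). Socket and pins fit with 1.5 mm to spare. Friction holds a screwed-on spout. Spout on pipe, thread and seal: never over 30 N in all; a hand that does not sink with the spout exceeds it, keep its pull under 8 N.
- thread_start (a point): on the pipe's axis, 112 mm above the bench, axes as standpipe. Coarse two-start right-hand thread, 40 mm over the crests: two ridges 4 mm thick, each running clockwise (from above) from 17.5 to 152 degrees past the pipe's +x or -x side; underside 112 mm high at its start, falling evenly from there. Two gaps, 45 degrees (15 mm) wide, are left at the +x and -x sides, over the bolts.
- seal_top (a point): on the pipe's axis, 100 mm above the bench: top of the free seal. With spout x along the pipe's +x or -x the pins drop through the gaps and the spout rests on the seal, pins 1 mm under the ridge starts. Turned clockwise it bears after 25 to 45 degrees, then sinks as the thread falls; no stop, thread ends at 145. Enter the way that leaves 55 to 125 degrees to the spindle; the other needs 180 more
- seal (a joint): how far the springy rubber seal ring (57 mm across, round the pipe) is pressed down, m: 0 free, up to 0.012; about 1.2 N per mm. The spout's weight alone presses it about 1 mm; screwed round to face the spindle it is pressed 3 to 9 mm.
- spindle: fixed polishing spindle with a denim cup, 110 mm across, 139 mm high, left of and beyond the pipe; origin on the bench under its vertical axis
- nut_0: loose M14 nut, 25 mm across, a bystander
- nut_1: loose M14 nut, 25 mm across, a bystander
- arbor: loose steel arbor, 84 mm long, 35 mm high, a bystander
- spanner: loose open-ended spanner, 188 mm long, a bystander

How it is judged:
By the outcome, as a careful person would: the job done as asked, in the order asked, and still so for the second after the job is handed in, with the robot touching nothing.
It also fails if it takes over 58 s, if anything falls off the work surface, if the arm or the gripper's body presses on something with over 40 N, if the wrist force passes 120 N, or if a joint passes its speed limit or range.

## Robot

A 7-joint arm with a two-finger parallel gripper is mounted at the origin on a cart in front of the work surface, level with it; the furniture and walls round the work are solid. World frame = base frame: x ahead of the robot, y to its left, z up, the work surface at z = 0. Lengths are in m, angles in rad, forces in N, time in s.
With the tool pointing down it reaches from about 0.4 to 0.9 m from the base axis. Payload 5.5 kg.
Tool frame: the origin (TCP) lies between the finger pads, 19 mm behind the fingertips; this is the grasp point; z points along the fingers, y is the line along which they close (so a half turn about z gives the same grasp; the last joint's range is limited). The gripper opens to 92 mm and grips with 3 to 60 N. Pads are 19 mm wide; open, the fingers measure 130 mm over their backs; the gripper's body (75 mm by 190 mm) begins 47 mm behind the grasp point.
Start: joints at [-0.892, 0.501, -0.427, 1.55, 0.221, 1.138, -0.21], TCP at [0.263, 0.595, 0.246] pointing down, gripper open.
Joint ranges: [-2.88, 2.88], [-0.31, 2.03], [-1.54, 1.56], [0.2, 2.42], [-1.41, 4.55], [0.19, 2.02], [-2.57, 2.57]. Speed limits (rad/s): [2.57, 2.57, 3.14, 3.14, 3.14, 3.14, 3.14].

## Interface

Orientations are given as a 3x3 rotation matrix whose columns are the frame's x, y, z axes.
In Python, from rig import env gives the robot as it stands.
- The arm moves only by the shell command python3 -m crank 'ROWS'. ROWS is JSON, a list that holds one entry, the list of rows, each a list of 5 numbers: the shift along the tool's x, y, z in cm, then the turn about the tool's z in degrees, then the closure, from 0 (fully open) to 1 (shut). In form: [[[tx, ty, tz, turn, fingers], ...]]. A call has 1 to 5 rows; each row is the pose to reach, as a shift and turn from the pose commanded when the call began, along the tool's axes at that moment; what a row does not reach only later rows make up. A row lasts 1/10 s, in which the tool goes at most 50 mm and 8.59 degrees, less where a joint would pass 70% of its speed; a pose out of reach is approached as far as the arm can. A call with a gripper value outside its range is refused whole. The fingers move at their own pace and stop on an object; the grip force is fixed at half the most. Time passes only in rows, so rows that repeat a pose let the fingers close. It gives the time, the measured TCP pose, the force, the opening and the grip force at its end, in the units of the state.
- env.state(): the state, without advancing time (a new reading comes with each control period).
- env.capture(name): name is "side" or "top" or "wrist"; returns a dict with "img" (384x512x3 uint8, red, green, blue), "fx", "fy", "cx", "cy" (pixels), "position" and "rotation" of the camera in the world. Camera axes: x right, y up, looking along -z (the intrinsics and any distortion apply to the point x, -y, -z); pixel columns grow to the right and rows downward; lengths in m; the calibration is good to about 2 mm. The wrist camera is an equidistant fisheye: a pixel r from the principal point sees the ray r / f radians off the axis. A picture is of the moment at which its call begins. There is no depth.
- env.hand_in(): hands the job in; it is judged then, once.
Trained networks look in a picture, given as the dict that the camera call returned (one of the last four; its "shot" number tells which), for a name from the list of things; names that differ only in an ending like _2 or _b are one class to them, and where a whole thing is asked for, a point or a joint stands for the part that bears it (a point fixed in the world has none). Each returns a list of dicts, best first, with "confidence" (0 to 1); they miss things now and then, are a little off and sometimes report something else, mostly with a low value. They report only what shows in the picture. A call takes as long as a camera call.
- env.search_frame(picture, thing): "point" ([x, y, z] in m, in world coordinates, good to about 4 mm: the middle of the surface that is visible of it).
- env.outline_of(picture, thing): "region" (384x512 bool, what is visible of it).
- env.pinpoint(picture, thing): "point" ([x, y, z] in m, in world coordinates, good to about 4 mm: a listed point, or the origin of a listed thing).
The state is a dict: "time_s": time; "q": joint angles; "dq": joint speeds; "tau": joint torques, N m; "eef_pos": TCP position; "tool_rot": TCP orientation; "force": force on the tool from outside, world axes, zero at the start; "moment": the same for the moment, N m; "finger_gap": finger opening in m; "grip_force": force on a finger pad.
Only numpy, scipy, OpenCV 4.12 (cv2) and the standard library are available. Lean on these libraries where they do the work, as an engineer would, in place of code of your own. Each camera call takes 0.05 s, during which the arm holds its last target. There are 200 camera calls.

## Working session

There is one attempt and no reset: what is moved stays moved. The work goes in short steps, Python scripts to look and compute and a shell command to move; the robot and the scene stay as the last step left them, time stands still between calls to the robot, and variables do not carry over. Pictures are saved under pics/ and viewed, at most 10 in all, crops included, and the job is handed in when it is done.

```bash
mkdir -p pics; ls
python3 - <<'E'
from rig import env
import cv2, numpy as np
s=env.state(); print(s['time_s'],s['eef_pos'],s['tool_rot'],s['force'],s['finger_gap'])
for c in ('side','top'):
    p=env.capture(c); cv2.imwrite(f'pics/{c}0.png',p['img'][:,:,::-1]); print(c,p['position'],p['fx'])
    for t in ('spout','wing','pins','standpipe','thread_start','seal_top','spindle'):
        r=env.pinpoint(p,t)[:2]; print(t,[(np.round(d['point'],4).tolist(),round(d['confidence'],2)) for d in r])
a=cv2.imread('pics/side0.png');b=cv2.imread('pics/top0.png')
E
```

```text
pics
0.0 [0.26233397 0.59400149 0.24447957] [[-9.14813751e-01  4.03875111e-01 -8.34307046e-04]
 [ 4.03875967e-01  9.14812141e-01 -1.71757702e-03]
 [ 6.95476054e-05 -1.90821964e-03 -9.99998177e-01]] [0.85583397 0.85808815 0.21610815] 0.09186708502940989
side [ 0.05283197 -0.77600357  0.44832291] 458.9090023216727
spout [([0.5193, -0.2224, 0.0011], 0.69), ([0.6151, -0.225, 0.0029], 0.49)]
wing [([0.5193, -0.2182, 0.0804], 0.89), ([0.6127, -0.223, -0.0002], 0.22)]
pins [([0.5237, -0.219, 0.0076], 0.7)]
standpipe [([0.4975, 0.1089, -0.0043], 0.7), ([0.4271, -0.0537, -0.0019], 0.42)]
thread_start [([0.4909, 0.11, 0.1114], 0.72)]
seal_top [([0.4895, 0.1081, 0.099], 0.71)]
spindle []
top [0.47855199 0.01753694 0.95739006] 387.08756122242124
spout [([0.5231, -0.2245, -0.0004], 0.88)]
wing [([0.5243, -0.2231, 0.0812], 0.61)]
pins [([0.5212, -0.2243, 0.0083], 0.87)]
standpipe [([0.4942, 0.104, -0.0003], 0.86)]
thread_start [([0.4959, 0.1041, 0.1108], 0.73)]
seal_top [([0.4952, 0.1051, 0.1019], 0.9), ([0.494, 0.1042, 0.1106], 0.15)]
spindle []
```

View pics/top0.png

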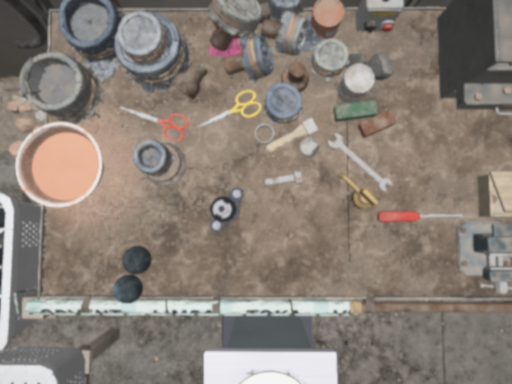

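View pics/side0.png

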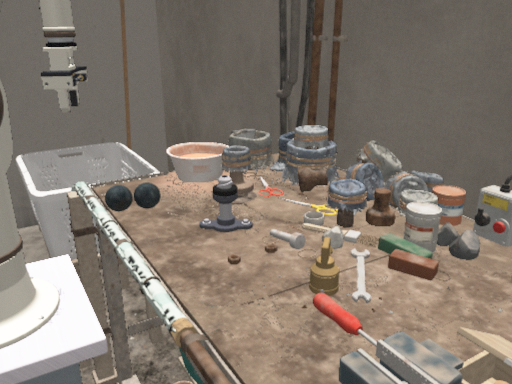

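The top view shows the pipe at (223,208) with its bolts at (237,193) and (216,226), and the spout at (362,198) with its nozzle running up-left to (345,178). The side view shows the same layout. Several denim objects could be the spindle, at (150,157), (148,43) and (283,102), so I need to identify the right one.

```bash
cat > h.py <<'E'
from rig import env
import cv2, numpy as np
def ray(p,u,v):
    d=np.array([(u-p['cx'])/p['fx'],-(v-p['cy'])/p['fy'],-1.]); return np.array(p['rotation'])@d
def at(p,u,v,z):
    d=ray(p,u,v); o=np.array(p['position']); return o+d*(z-o[2])/d[2]
def proj(p,X):
    c=np.array(p['rotation']).T@(np.array(X)-p['position']); return p['cx']+p['fx']*c[0]/-c[2], p['cy']-p['fy']*c[1]/-c[2]
E
python3 - <<'E'
from h import *
P={}
for c in ('side','top'):
    p=P[c]=env.capture(c)
    print(c,[k for k in p if k!='img'],np.round(p['rotation'],3).tolist())
    for f in ('search_frame','pinpoint'):
        print(f,[(np.round(d['point'],3).tolist(),round(d['confidence'],2)) for d in getattr(env,f)(p,'spindle')])
    for t in ('spindle','spout','standpipe'):
      for d in env.outline_of(p,t)[:2]:
        v,u=np.nonzero(d['region']); print('outline',t,u.min(),u.max(),v.min(),v.max(),len(u),round(d['confidence'],2))
for u,v in((150,157),(148,43),(142,33),(283,102)):
    X=at(P['top'],u,v,.139); print((u,v),X.round(3),'side px',np.round(proj(P['side'],X)))
p=P['top']; b1,b2=at(p,237,193,.015),at(p,216.5,226,.015); d=b1-b2
print('bolts',b1,b2,np.linalg.norm(d),np.degrees(np.arctan2(d[1],d[0])),(b1+b2)/2)
i=p['img']; a=cv2.resize(i[150:250,180:280],(400,400),interpolation=3); b=cv2.resize(i[160:220,330:390],(400,400),interpolation=3)
cv2.imwrite('pics/crop1.png',np.hstack([a,b])[:,:,::-1])
i=P['side']['img'];cv2.imwrite('pics/crop2.png',cv2.resize(i[110:310,190:390],(600,600),interpolation=3)[:,:,::-1])
E
```

```text
side ['fx', 'fy', 'cx', 'cy', 'position', 'rotation', 'shot'] [[0.859, 0.182, -0.478], [-0.512, 0.297, -0.806], [-0.005, 0.937, 0.348]]
search_frame []
pinpoint []
outline spindle 351 369 249 301 497 0.46
outline spindle 200 252 175 231 1347 0.25
outline spout 309 338 237 294 1180 0.95
outline standpipe 201 252 175 231 1306 0.92
top ['fx', 'fy', 'cx', 'cy', 'position', 'rotation', 'shot'] [[-0.001, 0.997, -0.071], [-1.0, -0.001, -0.011], [-0.011, 0.071, 0.997]]
search_frame [([0.494, 0.098, 0.1], 0.16)]
pinpoint []
outline spindle 265 301 170 185 321 0.36
outline spindle 338 376 173 209 565 0.3
outline spout 339 376 174 208 537 0.84
(150, 157) [0.602 0.259 0.139] side px [235. 149.]
(148, 43) [0.853 0.268 0.139] side px [309. 137.]
(142, 33) [0.876 0.282 0.139] side px [313. 135.]
(283, 102) [ 0.72  -0.026  0.139] side px [341. 170.]
bolts [0.53136492 0.08110899 0.015     ] [0.4512413  0.13062146 0.015     ] 0.09418747013252518 -31.714029398609455 [0.49130311 0.10586523 0.015     ]
```

View pics/crop1.png

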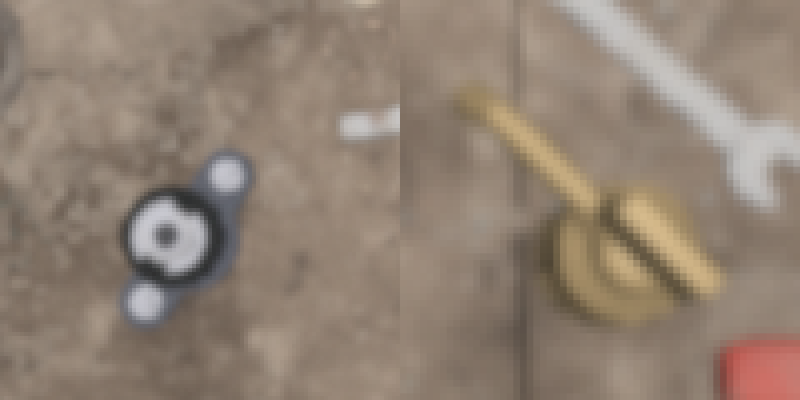

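View pics/crop2.png

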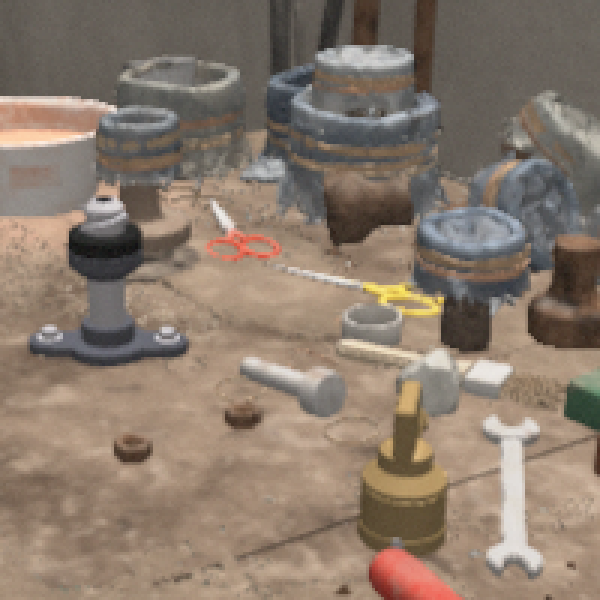

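Crop 1 shows the bolts along a heading of about -32°/148° and the spout heading about 47°. Crop 2 shows the cup on a stem with a foot at crop (138,118), which matches the top-view object at (0.602, 0.259), left of and beyond the pipe, so that is the spindle. The bearing to it is about 55°, so the entry heading is 148° and then about 93° clockwise. Next I'll move over the spout.

```bash
python3 -m crank '[[[-2.8,-3.2,0,0,0],[-5.6,-6.4,0,0,0],[-8.5,-9.6,0,0,0],[-11.3,-12.8,0,0,0],[-14.2,-16,0,0,0]]]'
python3 -m crank '[[[-2.8,-3.2,0,0,0],[-5.6,-6.4,0,0,0],[-8.5,-9.6,0,0,0],[-11.3,-12.8,0,0,0],[-14.2,-16,0,0,0]]]'
python3 -m crank '[[[-2.8,-3.2,0,0,0],[-5.6,-6.4,0,0,0],[-8.5,-9.6,0,0,0],[-11.3,-12.8,0,0,0],[-14.2,-16,0,0,0]]]'
python3 -m crank '[[[-2.8,-3.2,0,0,0],[-5.6,-6.4,0,0,0],[-8.5,-9.6,0,0,0],[-11.3,-12.8,0,0,0],[-14.2,-16,0,0,0]]]'
python3 -m crank '[[[0,0,0,8,0],[0,0,0,16,0],[0,0,0,24,0],[0,0,0,32,0],[0,0,0,40,0]]]'
python3 -m crank '[[[0,0,0,8,0],[0,0,0,16,0],[0,0,0,24,0],[0,0,0,32,0],[0,0,0,40,0]]]'
```

```text
time_s: 1.9
eef_pos: [0.3281, 0.3893, 0.2456]
tool_rot: [[-0.915, 0.404, 0.0], [0.404, 0.915, 0.0], [-0.0, 0.0, -1.0]]
force: [0.8, 0.1, 0.9]
finger_gap: 0.0917
grip_force: 0.0
time_s: 2.4
eef_pos: [0.3934, 0.1857, 0.2459]
tool_rot: [[-0.915, 0.404, 0.001], [0.404, 0.915, 0.0], [-0.001, 0.001, -1.0]]
force: [1.7, -0.4, 0.1]
finger_gap: 0.0922
grip_force: 0.0
time_s: 2.9
eef_pos: [0.4587, -0.0181, 0.246]
tool_rot: [[-0.915, 0.404, 0.001], [0.404, 0.915, 0.0], [-0.001, 0.0, -1.0]]
force: [0.9, 0.6, 1.0]
finger_gap: 0.0916
grip_force: 0.0
time_s: 3.4
eef_pos: [0.5241, -0.2218, 0.2457]
tool_rot: [[-0.915, 0.404, 0.0], [0.404, 0.915, -0.0], [-0.0, 0.0, -1.0]]
force: [1.0, -0.2, -0.6]
finger_gap: 0.0918
grip_force: 0.0
time_s: 3.9
eef_pos: [0.5237, -0.2202, 0.2455]
tool_rot: [[-0.436, 0.9, 0.0], [0.9, 0.436, 0.0], [0.0, 0.0, -1.0]]
force: [0.7, -0.2, 0.3]
finger_gap: 0.0919
grip_force: 0.0
time_s: 4.4
eef_pos: [0.5237, -0.2201, 0.2456]
tool_rot: [[0.244, 0.97, 0.0], [0.97, -0.244, 0.0], [0.0, 0.0, -1.0]]
force: [0.4, -0.1, -0.3]
finger_gap: 0.0918
grip_force: 0.0
```

```bash
python3 -m crank '[[[0,0,0,8,0],[0,0,0,16,0],[0,0,0,24,0],[0,0,0,28,0],[0,0,0,28,0]]]' | head -3
cat >> h.py <<'E'
def fray(p,u,v):
    a=(u-p['cx'])/p['fx']; b=(v-p['cy'])/p['fy']; r=np.hypot(a,b); s=np.sin(r)/r if r else 1
    return np.array(p['rotation'])@np.array([a*s,-b*s,-np.cos(r)])
def fat(p,u,v,z):
    d=fray(p,u,v); o=np.array(p['position']); return o+d*(z-o[2])/d[2]
def fproj(p,X):
    c=np.array(p['rotation']).T@(np.array(X)-p['position']); t=np.arctan2(np.hypot(c[0],c[1]),-c[2]); h=np.hypot(c[0],c[1])
    return p['cx']+p['fx']*t*c[0]/h, p['cy']-p['fy']*t*c[1]/h
def pts(p,names):
    for t in names:
        print(t,[(np.round(d['point'],4).tolist(),round(d['confidence'],2)) for d in env.pinpoint(p,t)[:2]])
E
python3 - <<'E'
from h import *
p=env.capture('wrist'); print(p['position'],np.round(p['rotation'],3).tolist(),p['fx'])
cv2.imwrite('pics/w1.png',cv2.resize(p['img'],(800,600),interpolation=3)[:,:,::-1])
pts(p,('spout','wing','pins'))
for n in ('nut_0','arbor','spanner'): print(n,[np.round(d['point'],3).tolist() for d in env.search_frame(p,n)])
E
```

```text
time_s: 4.9
eef_pos: [0.5237, -0.22, 0.2455]
tool_rot: [[0.667, 0.745, 0.0], [0.745, -0.667, 0.0], [0.0, -0.0, -1.0]]
[ 0.5787281  -0.15953832  0.3852243 ] [[0.745, 0.637, 0.198], [-0.667, 0.711, 0.223], [0.001, -0.299, 0.954]] 297.3186396354542
spout [([0.5214, -0.2199, -0.0032], 0.58)]
wing [([0.5184, -0.2231, 0.081], 0.57)]
pins [([0.5224, -0.2204, 0.0123], 0.74), ([0.4323, -0.0499, 0.0004], 0.66)]
nut_0 [[0.515, -0.052, 0.012], [0.533, -0.209, 0.053], [0.437, -0.052, 0.01]]
arbor [[0.567, -0.05, 0.022]]
spanner [[0.613, -0.217, 0.008], [0.49, 0.088, 0.024]]
```

View pics/w1.png

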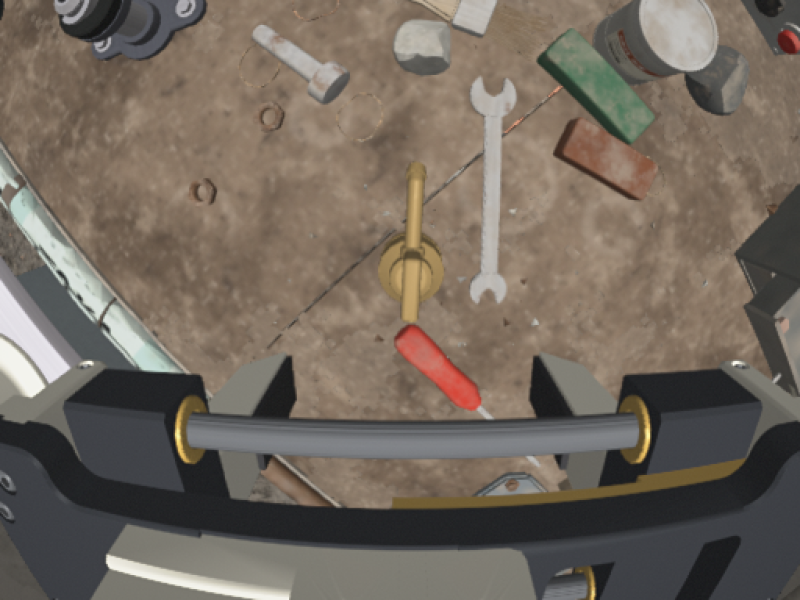

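The wrist view shows the spout almost in line with the tool: nozzle tip at (418,168), wing from (413,245) to (410,320). The fingers will close to its left and right, with the spanner well clear.

Run:
```python
from h import *
p=env.capture('wrist'); k=1.5625
for r in env.outline_of(p,'spout')[:1]:
    m=r['region']; 
    for v in range(int(165/k),int(235/k),6):
        u=np.nonzero(m[v])[0]; print(v,u.min(),u.max(),end='; ')
f=lambda u,v,z: fat(p,u/k,v/k,z)
def hd(a,b): d=a-b; return np.degrees(np.arctan2(d[1],d[0])),np.linalg.norm(d)
a=f(417.5,178,.049); b=f(413.5,228,.049); print('nozzle',a,hd(a,b))
a=f(412.5,248,.093); b=f(410,318,.093); print('wing',a,b,(a+b)/2,hd(a,b))
t=f(417.5,166,.049); ax=np.array([.522,-.2215,.049]); print('tip-axis',hd(t,ax))
```

```text
105 263 269; 111 259 271; 117 261 270; 123 260 269; 129 261 270; 135 261 269; 141 260 269; 147 258 269; nozzle [ 0.57251653 -0.17295204  0.049     ] (np.float64(43.74357693010493), np.float64(0.03666356024099737))
wing [ 0.54117928 -0.2024992   0.093     ] [ 0.50832469 -0.236755    0.093     ] [ 0.52475199 -0.2196271   0.093     ] (np.float64(46.19611284622355), np.float64(0.047464553813412635))
tip-axis (np.float64(44.34835609131632), np.float64(0.07873234316262546))
```

```bash
python3 -m crank '[[[0,0,3.5,3,0],[0,0,7,3,0],[0,0,10,3,0],[0,0,12,3,0],[0,0,12,3,0]]]' | head -3
python3 -m crank '[[[0,0,1,0,0],[0,0,2,0,0],[0,0,3,0,0],[0,0,3.8,0,0],[0,0,4.2,0,0]]]'
python3 - <<'E'
from h import *
p=env.capture('wrist'); cv2.imwrite('pics/w2.png',p['img'][:,:,::-1]); pts(p,('wing','spout'))
E
```

```text
time_s: 5.85
eef_pos: [0.5214, -0.2193, 0.1225]
tool_rot: [[0.705, 0.709, -0.006], [0.71, -0.705, 0.002], [-0.003, -0.005, -1.0]]
time_s: 6.35
eef_pos: [0.5233, -0.2201, 0.0827]
tool_rot: [[0.705, 0.709, -0.001], [0.709, -0.705, 0.0], [-0.0, -0.001, -1.0]]
force: [-0.1, 0.4, -0.1]
finger_gap: 0.092
grip_force: 0.0
wing [([0.5204, -0.2222, 0.0791], 0.79)]
spout [([0.52, -0.223, -0.0018], 0.92)]
```

View pics/w2.png

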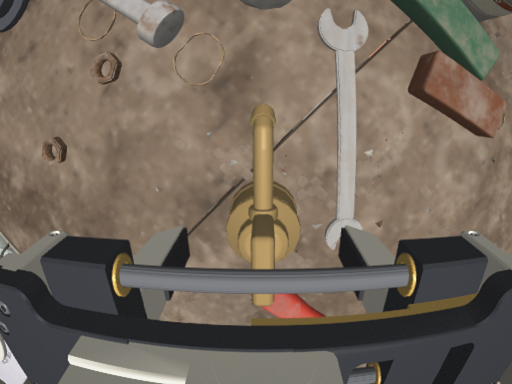

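The wing is centred between the fingers and lined up. Shift back 3 mm along tool x and close.

```bash
python3 -m crank '[[[-0.3,0,0,0,0],[-0.3,0,0,0,0.6],[-0.3,0,0,0,1],[-0.3,0,0,0,1],[-0.3,0,0,0,1]]]' | tail -3
python3 -m crank '[[[0,0,0,0,1],[0,0,0,0,1],[0,0,0,0,1],[0,0,0,0,1],[0,0,0,0,1]]]' | tail -4
python3 -m crank '[[[0,0,-1,0,1],[0,0,-4,0,1],[0,0,-8,0,1],[0,0,-12.5,0,1],[0,0,-17,0,1]]]'
```

```text
force: [-0.4, -0.0, -0.3]
finger_gap: 0.0643
grip_force: 0.0
tool_rot: [[0.705, 0.709, -0.0], [0.709, -0.705, 0.0], [-0.0, -0.0, -1.0]]
force: [-0.2, -1.0, -0.2]
finger_gap: 0.0242
grip_force: 0.0
time_s: 8.0
eef_pos: [0.5208, -0.2223, 0.2555]
tool_rot: [[0.705, 0.709, -0.001], [0.709, -0.705, 0.0], [-0.0, -0.001, -1.0]]
force: [1.6, 0.0, -1.5]
finger_gap: 0.0115
grip_force: 30.0
```

Run:
```python
from h import *
s=env.state(); print(s['eef_pos'],s['force'],s['finger_gap'],s['grip_force'])
I=[]
for c in ('wrist','side'):
    p=env.capture(c); pts(p,('wing','spout','pins')); I.append(p['img'])
cv2.imwrite('pics/c3.png',np.hstack([I[0][60:360,130:430],cv2.resize(I[1][130:280,250:400],(300,300),interpolation=3)])[:,:,::-1])
```

```text
[ 0.52081028 -0.22230275  0.25545015] [ 1.58930871  0.03564957 -1.51564762] 0.011457331563319444 29.984029233455658
wing [([0.5211, -0.2224, 0.23], 0.85), ([0.5254, -0.2245, 0.1476], 0.42)]
spout [([0.5215, -0.2246, 0.1447], 0.96)]
pins []
wing [([0.5231, -0.2211, 0.2282], 0.85)]
spout [([0.5213, -0.222, 0.1499], 0.65)]
pins [([0.5249, -0.2217, 0.1538], 0.83)]
```

View pics/c3.png

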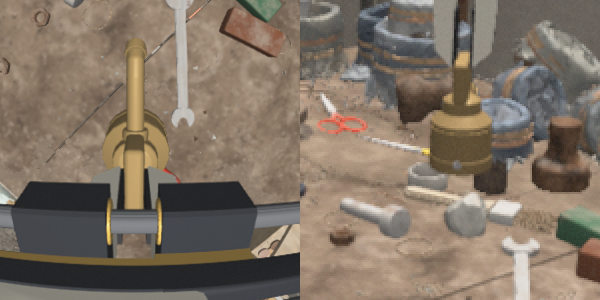

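The wing is only held by its top few millimetres, because the fingers closed late. I'll set it back down and take it again lower.

```bash
python3 -m crank '[[[0,0,4,0,1],[0,0,8,0,1],[0,0,11,0,1],[0,0,13,0,1],[0,0,13.6,0,1]]]' | sed -n '2p;4p'
python3 -m crank '[[[0,0,0.2,0,1],[0,0,0.4,0,1],[0,0,0.6,0,1],[0,0,0.8,0,1],[0,0,0.8,0,1]]]' | sed -n '2p;4p'
python3 - <<'E'
from h import *
p=env.capture('side'); pts(p,('wing','spout','pins'))
p=env.capture('wrist'); pts(p,('wing','spout','pins'))
E
```

```text
eef_pos: [0.5186, -0.2213, 0.1136]
force: [-0.5, -0.1, -0.9]
eef_pos: [0.5218, -0.2224, 0.1099]
force: [0.2, 0.1, -1.8]
wing []
spout [([0.5229, -0.2199, 0.0049], 0.72)]
pins [([0.5224, -0.2237, 0.01], 0.72)]
wing [([0.5194, -0.223, 0.0825], 0.95)]
spout [([0.5226, -0.2254, -0.0006], 0.7)]
pins []
```

```bash
for i in 1; do python3 -m crank '[[[0,0,0.1,0,1],[0,0,0.1,0,1],[0,0,0.1,0,1]]]' | sed -n '2p;4p'
python3 -m crank '[[[0,0,0.1,0,1],[0,0,0.1,0,1],[0,0,0.1,0,1]]]' | sed -n '2p;4p'
python3 -m crank '[[[0,0,0.1,0,1],[0,0,0.1,0,1],[0,0,0.1,0,1]]]' | sed -n '2p;4p'; done
```

```text
eef_pos: [0.5215, -0.2224, 0.1084]
force: [0.5, 0.4, -2.0]
eef_pos: [0.5217, -0.2225, 0.1076]
force: [0.2, -0.1, -0.2]
eef_pos: [0.5222, -0.2231, 0.1073]
force: [-0.5, -1.5, 5.6]
```

```bash
python3 -m crank '[[[0,0,0,0,0.6],[0,0,0,0,0.6],[0,0,0,0,0.6],[0,0,0,0,0.6],[0,0,0,0,0.6]]]' | tail -3
python3 -m crank '[[[0,0,0.5,0,0.6],[0,0,1,0,0.6],[0,0,1.7,0,0.6],[0,0,2.4,0,0.6],[0,0,2.4,0,0.6]]]' | sed -n '2p;4p'
python3 -m crank '[[[0,0,0,0,1],[0,0,0,0,1],[0,0,0,0,1],[0,0,0,0,1],[0,0,0,0,1]]]' | tail -5
python3 -m crank '[[[0,0,0,0,1],[0,0,0,0,1]]]' | tail -5
```

```text
force: [0.7, 0.3, -0.3]
finger_gap: 0.0364
grip_force: 0.0
eef_pos: [0.5205, -0.222, 0.0811]
force: [-0.2, -1.3, -1.1]
eef_pos: [0.5214, -0.2223, 0.0825]
tool_rot: [[0.705, 0.709, -0.0], [0.709, -0.705, 0.0], [0.0, -0.0, -1.0]]
force: [-0.4, -0.5, -1.0]
finger_gap: 0.0118
grip_force: 30.0
eef_pos: [0.5214, -0.2223, 0.0825]
tool_rot: [[0.705, 0.709, -0.0], [0.709, -0.705, 0.0], [-0.0, -0.0, -1.0]]
force: [-0.7, -0.9, 0.1]
finger_gap: 0.0117
grip_force: 30.0
```

```bash
python3 -m crank '[[[0,0,-2,0,1],[0,0,-6,0,1],[0,0,-10,0,1],[0,0,-14.5,0,1],[0,0,-19,0,1]]]' | sed -n '2,6p'
python3 -m crank '[[[3.5,-4.2,0,0,1],[7,-8.4,0,0,1],[10.6,-12.5,0,0,1],[14.1,-16.7,0,0,1],[17.6,-20.9,0,0,1]]]' | sed -n '2,6p'
python3 -m crank '[[[1.8,-2,0,0,1],[3.6,-4.1,0,0,1],[3.6,-4.1,0,-8,1],[3.6,-4.1,0,-16,1],[3.6,-4.1,0,-24,1]]]' | sed -n '2,6p'
python3 -m crank '[[[0,0,0,-8,1],[0,0,0,-16,1],[0,0,0,-24,1],[0,0,0,-32,1],[0,0,0,-40,1]]]' | sed -n '2,6p'
python3 -m crank '[[[0,0,0,-8,1],[0,0,0,-16,1],[0,0,0,-24,1],[0,0,0,-32,1],[0,0,0,-39,1]]]' | sed -n '2,6p'
python3 - <<'E'
from h import *
s=env.state(); print(s['q'],s['eef_pos'])
for c in ('wrist','side','top'):
    p=env.capture(c); print(c); pts(p,('wing','spout','pins','standpipe','thread_start','seal_top'))
    cv2.imwrite(f'pics/n_{c}.png',p['img'][:,:,::-1])
a=[cv2.imread(f'pics/n_{c}.png') for c in ('wrist','side','top')]
cv2.imwrite('pics/c4.png',np.hstack([cv2.resize(a[0],(400,300)),cv2.resize(a[1][60:240,120:360],(400,300),interpolation=3)]))
E
```

```text
eef_pos: [0.5209, -0.2222, 0.2739]
tool_rot: [[0.705, 0.709, -0.001], [0.709, -0.705, 0.0], [-0.0, -0.001, -1.0]]
force: [1.0, -0.0, -1.7]
finger_gap: 0.0119
grip_force: 30.0
eef_pos: [0.4988, 0.0284, 0.2727]
tool_rot: [[0.705, 0.709, 0.0], [0.709, -0.705, 0.0], [0.0, 0.0, -1.0]]
force: [0.9, 0.0, -1.9]
finger_gap: 0.012
grip_force: 30.0
eef_pos: [0.4954, 0.0814, 0.2723]
tool_rot: [[0.349, 0.937, -0.001], [0.937, -0.349, -0.0], [-0.0, -0.0, -1.0]]
force: [-0.6, 0.1, -1.8]
finger_gap: 0.0119
grip_force: 30.0
eef_pos: [0.4955, 0.0809, 0.2723]
tool_rot: [[-0.334, 0.943, -0.0], [0.943, 0.334, -0.0], [0.0, -0.0, -1.0]]
force: [-0.0, 0.5, -1.0]
finger_gap: 0.012
grip_force: 30.0
eef_pos: [0.4955, 0.0809, 0.2723]
tool_rot: [[-0.852, 0.523, -0.001], [0.523, 0.852, -0.0], [0.0, -0.0, -1.0]]
force: [0.6, 0.2, -1.9]
finger_gap: 0.0122
grip_force: 30.0
[-0.28897214  0.17616273  0.08283341  1.89924899 -0.01655898  1.06735005
  0.82131183] [0.49548524 0.08089545 0.27230395]
wrist
wing [([0.4959, 0.0794, 0.271], 0.91)]
spout [([0.4942, 0.0796, 0.1865], 0.72)]
pins []
standpipe [([0.4944, 0.1062, 0.0011], 0.63), ([0.5707, -0.035, -0.0017], 0.32)]
thread_start [([0.4926, 0.1083, 0.1081], 0.72)]
seal_top [([0.49, 0.1079, 0.0966], 0.68)]
side
wing [([0.4983, 0.0841, 0.2725], 0.59)]
spout [([0.4936, 0.0832, 0.1939], 0.91), ([0.4938, 0.1054, 0.1095], 0.47)]
pins [([0.4987, 0.0837, 0.1987], 0.66)]
standpipe [([0.4949, 0.1117, -0.001], 0.85)]
thread_start [([0.4975, 0.1073, 0.1099], 0.58), ([0.513, -0.0493, 0.0039], 0.51)]
seal_top [([0.4902, 0.1084, 0.0978], 0.81)]
top
wing []
spout []
pins []
standpipe [([0.5659, -0.0377, -0.0017], 0.58)]
thread_start []
seal_top []
```

View pics/c4.png

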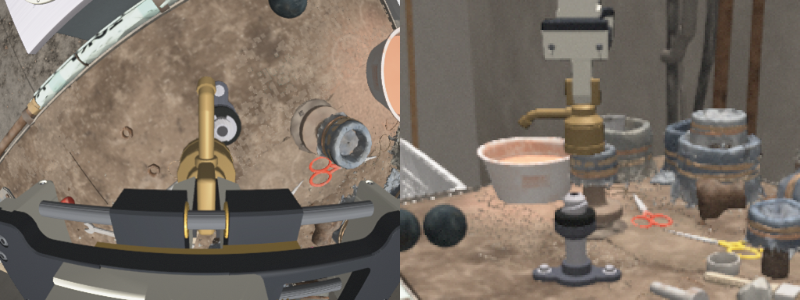

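The wrist view shows the pipe partly hidden beside the socket, at about (225,125) of the left panel. The side view shows the spout hanging upright above and near the pipe. I'll step sideways so the wrist camera sees the pipe clearly, then measure pipe and spout in the same pictures.

```bash
python3 -m crank '[[[0,-1,0,0,1],[0,-2,0,0,1],[0,-3,0,0,1],[0,-3,0,0,1],[0,-3,0,0,1]]]' | sed -n '1,3p'
python3 - <<'E'
from h import *
s=env.state(); print(s['eef_pos'],np.round(s['q'],2))
R=np.array(s['tool_rot'])
for c in ('wrist','side'):
    p=env.capture(c); print(c,p['position'],p['cx'],p['cy']); pts(p,('standpipe','thread_start','seal_top'))
    for t in ('spout','standpipe'):
        r=env.outline_of(p,t)
        if not r: continue
        m=r[0]['region']; v,u=np.nonzero(m); print(t,r[0]['confidence'],u.min(),u.max(),v.min(),v.max())
        if c=='side':
            for y in range(v.min(),v.max()+1,3):
                x=np.nonzero(m[y])[0]
                if len(x): print((y,x.min(),x.max(),len(x)),end=' ')
            print()
    np.savez(f'{c}1.npz',**p)
    if c=='wrist':
        q=np.round(fproj(p,[.4935,.107,.124])).astype(int); print(q)
        y0,x0=max(q[1]-50,0),max(q[0]-100,0); print(x0,y0)
        cv2.imwrite('pics/c5.png',cv2.resize(p['img'][y0:y0+130,x0:x0+170],None,fx=4.5,fy=4.5,interpolation=3)[:,:,::-1])
E
```

```text
time_s: 16.45
eef_pos: [0.4799, 0.0552, 0.2727]
tool_rot: [[-0.849, 0.528, 0.001], [0.528, 0.849, 0.0], [-0.0, 0.001, -1.0]]
[0.47992567 0.05517993 0.27273042] [-0.26  0.14  0.1   1.94 -0.02  1.06  0.86]
wrist [0.41192813 0.0980305  0.41237787] 263.6850551643366 191.86854942304615
standpipe [([0.4921, 0.1031, -0.0003], 0.95)]
thread_start [([0.4945, 0.1077, 0.1066], 0.92), ([0.4812, 0.0531, 0.2701], 0.46)]
seal_top [([0.4891, 0.1067, 0.0995], 0.81)]
spout 0.83 227 301 98 300
standpipe 0.67 277 335 104 191
[314 167]
214 117
side [ 0.05283197 -0.77600357  0.44832291] 256.19814246373573 193.89130373202545
standpipe [([0.4954, 0.108, -0.0031], 0.98), ([0.4925, 0.1066, 0.0983], 0.74)]
thread_start [([0.4926, 0.1065, 0.1063], 0.56)]
seal_top [([0.4888, 0.106, 0.0979], 0.66)]
spout 0.57 190 242 109 156
(109, np.int64(219), np.int64(238), 7) (112, np.int64(218), np.int64(239), 10) (115, np.int64(218), np.int64(239), 10) (118, np.int64(218), np.int64(239), 11) (121, np.int64(218), np.int64(239), 11) (124, np.int64(218), np.int64(239), 13) (127, np.int64(218), np.int64(236), 19) (130, np.int64
[... 436 characters left out ...]
, np.int64(230), 12) (182, np.int64(218), np.int64(232), 15) (185, np.int64(215), np.int64(235), 21) (188, np.int64(213), np.int64(236), 24) (191, np.int64(213), np.int64(236), 24) (194, np.int64(213), np.int64(236), 24) (197, np.int64(214), np.int64(235), 22) (200, np.int64(217), np.int64(231), 15) (203, np.int64(220), np.int64(230), 11) (206, np.int64(220), np.int64(230), 11) (209, np.int64(220), np.int64(231), 12) (212, np.int64(221), np.int64(231), 11) (215, np.int64(219), np.int64(233), 15) (218, np.int64(206), np.int64(246), 23) (221, np.int64(201), np.int64(250), 50) (224, np.int64(200), np.int64(252), 53) (227, np.int64(202), np.int64(250), 49) (230, np.int64(218), np.int64(229), 12)
```

View pics/c5.png

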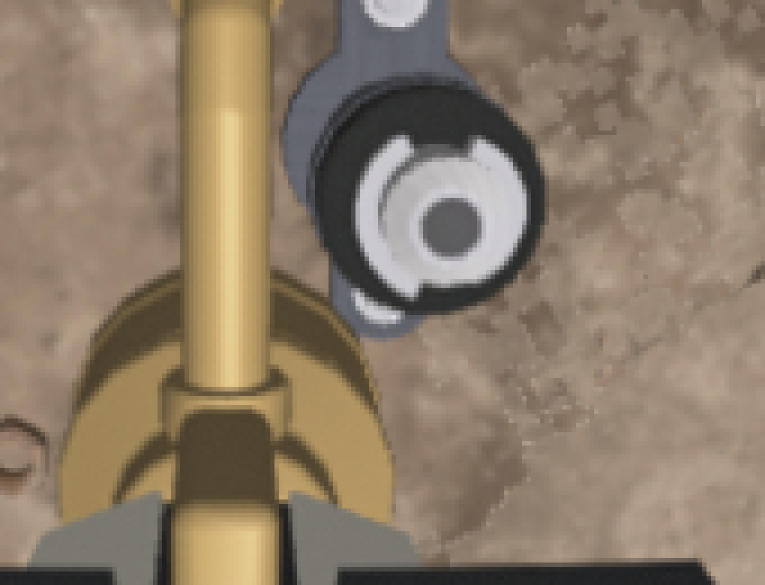

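The wrist crop shows the pipe's hole at (452,227), the seal ring spanning x 313 to 543 and y 85 to 315, and the bolts at (397,0) and about (380,302). The nozzle's centre line runs at x of about 227. The thread gaps sit at top and bottom, in line with the nozzle.

Run:
```python
from h import *
p=dict(np.load('wrist1.npz')); s=dict(np.load('side1.npz'))
T=np.array([.4799,.0552]); ex=np.array([-.849,.528]); ey=np.array([.528,.849])
f=lambda x,y,z: fat(p,214+(x+.5)/4.5-.5,117+(y+.5)/4.5-.5,z)
def show(n,X): d=X[:2]-T; print(n,X[:2].round(4),'tool mm',(1000*d@ex).round(1),(1000*d@ey).round(1))
def hd(a,b): d=a-b; return np.degrees(np.arctan2(d[1],d[0]))
show('hole',f(452,227,.124)); show('seal',f(428,200,.1))
b1,b2=f(397,0,.018),f(380,302,.018); show('b1',b1);show('b2',b2);show('mid',(b1+b2)/2); print('bolt heading',hd(b1,b2),np.linalg.norm(b1-b2))
n1,n2=f(227,60,.2395),f(228,350,.2395); show('n1',n1);show('n2',n2);print('nozzle heading',hd(n1,n2),'tool',np.degrees(np.arctan2(ex[1],ex[0])))
show('sock L/R mid',(f(60,490,.2265)+f(392,490,.2265))/2)
# socket shoulder edge: widest
# side: axes
c=229.2 # socket centre col
for z,cc in ((.21,229.2),):
    for off in (-2,0,2):
        X=np.r_[T+off/1000*ex,z]; print('side spout pred',off,proj(s,X))
for X in ([.4935,.107,.1],[.4935,.107,.06],[.4935,.107,.01]): print('side pipe pred',proj(s,X))
S=at(p,0,0,0) if 0 else None
print(hd(np.array([.602,.259]),np.array([.4935,.107])))
```

```text
hole [0.4934 0.1068] tool mm 15.8 51.0
seal [0.4914 0.1058] tool mm 17.0 49.0
b1 [0.4553 0.1305] tool mm 60.6 50.9
b2 [0.5323 0.0793] tool mm -31.7 48.1
mid [0.4938 0.1049] tool mm 14.4 49.5
bolt heading 146.3690136036417 0.09242065230584871
n1 [0.4262 0.0894] tool mm 63.7 0.7
n2 [0.4596 0.0688] tool mm 24.4 0.8
nozzle heading 148.31474381840292 tool 148.1221835202476
sock L/R mid [0.4821 0.0545] tool mm -2.2 0.6
side spout pred -2 (np.float64(229.70987601061958), np.float64(145.41579252734886))
side spout pred 0 (np.float64(228.7526774664506), np.float64(145.41590575160103))
side spout pred 2 (np.float64(227.7955577118005), np.float64(145.41601896653347))
side pipe pred (np.float64(224.75519055102086), np.float64(186.9152006946328))
side pipe pred (np.float64(225.2563851563914), np.float64(203.27254726893892))
side pipe pred (np.float64(225.86461753697384), np.float64(223.1232554375691))
54.48015469407077
```

```bash
python3 -m crank '[[[0.8,2.5,0,0,1],[1.65,5,0,0,1],[1.65,5,2,0,1],[1.65,5,4,0,1],[1.65,5,5.8,0,1]]]' | sed -n '1,3p'
python3 -m crank '[[[0,0,0,0,1],[0,0,0,0,1]]]' | sed -n '1,4p'
cat > sc.py <<'E'
from h import *
def axis(p,t,rows=None):
    r=env.outline_of(p,t)
    if not r: print(t,'none'); return
    m=r[0]['region']; v,u=np.nonzero(m); print(t,round(r[0]['confidence'],2),v.min(),v.max(),end=': ')
    for y in range(v.min(),v.max()+1,2):
        x=np.nonzero(m[y])[0]
        if len(x): print((y,(x.min()+x.max())/2,int(x.max()-x.min()+1)),end=' ')
    print()
E
python3 - <<'E'
from sc import *
s=env.state(); T=s['eef_pos']; R=np.array(s['tool_rot']); print(T,s['force'])
p=env.capture('side')
axis(p,'spout'); axis(p,'standpipe'); pts(p,('wing','spout','pins','seal_top'))
print(proj(p,T-[0,0,.065]),proj(p,[T[0],T[1],.06]),proj(p,[T[0],T[1],.093]))
E
```

```text
time_s: 17.55
eef_pos: [0.4922, 0.1071, 0.2137]
tool_rot: [[-0.85, 0.527, -0.0], [0.527, 0.85, 0.0], [0.0, -0.0, -1.0]]
time_s: 17.75
eef_pos: [0.4923, 0.1067, 0.2147]
tool_rot: [[-0.85, 0.527, -0.001], [0.527, 0.85, -0.0], [0.0, -0.0, -1.0]]
force: [0.3, 0.4, -0.5]
[0.49232248 0.10673754 0.21465589] [ 0.30459694  0.38355367 -0.52137358]
spout 0.83 132 175: (132, np.float64(223.0), 19) (134, np.float64(223.0), 21) (136, np.float64(223.5), 20) (138, np.float64(223.5), 20) (140, np.float64(223.5), 20) (142, np.float64(223.5), 20) (144, np.float64(223.5), 20) (146, np.float64(223.5), 18) (148, np.float64(222.0), 17) (150, np.float64(211.5), 38) (152, np.float64(211.5), 42) (154, np.float64(211.0), 47) (156, np.float64(211.0), 49) (158, np.float64(211.5), 48) (160, np.float64(224.0), 23) (162, np.float64(224.0), 23) (164, np.float64(224.0), 23) (166, np.float64(224.0), 23) (168, np.float64(224.5), 24) (170, np.float64(224.5), 24) (172, np.float64(224.5), 22) (174, np.float64(224.0), 19) 
standpipe 0.59 176 231: (176, np.float64(224.5), 10) (178, np.float64(224.5), 14) (180, np.float64(22
[... 463 characters left out ...]
26.0), 13) (214, np.float64(226.0), 15) (216, np.float64(225.5), 18) (218, np.float64(220.0), 31) (220, np.float64(225.5), 48) (222, np.float64(226.0), 53) (224, np.float64(226.0), 53) (226, np.float64(226.0), 53) (228, np.float64(227.0), 47) (230, np.float64(225.0), 19) 
wing [([0.4947, 0.1073, 0.2119], 0.78), ([0.4913, 0.1093, 0.1328], 0.53)]
spout [([0.4923, 0.1101, 0.1308], 0.71)]
pins [([0.4945, 0.1076, 0.1403], 0.82), ([0.4311, -0.0541, -0.0006], 0.29)]
seal_top [([0.491, 0.1079, 0.0994], 0.76)]
(np.float64(223.69740515309468), np.float64(166.1014764298781)) (np.float64(224.85284724021366), np.float64(203.40640809169912)) (np.float64(224.43558409935392), np.float64(189.93453171788434))
```

The spout and pipe axes agree within about 0.3 px in the side view. I'll lower it in small steps while watching the force.

```bash
python3 -m crank '[[[0,0,0.3,0,1],[0,0,0.6,0,1],[0,0,0.8,0,1],[0,0,0.8,0,1]]]' | sed -n '2p;4p'
python3 -m crank '[[[0,0,0.1,0,1],[0,0,0.2,0,1],[0,0,0.2,0,1]]]' | sed -n '2p;4p'
python3 -m crank '[[[0,0,0.1,0,1],[0,0,0.2,0,1],[0,0,0.2,0,1]]]' | sed -n '2p;4p'
```

```text
eef_pos: [0.4919, 0.1067, 0.206]
force: [-0.2, 0.1, -1.1]
eef_pos: [0.4922, 0.1067, 0.2044]
force: [-0.3, -0.3, -2.1]
eef_pos: [0.4922, 0.1067, 0.2024]
force: [-0.3, -0.4, -1.2]
```

```bash
python3 -m crank '[[[0,0,0.1,0,1],[0,0,0.2,0,1],[0,0,0.2,0,1]]]' | sed -n '2p;4p'
python3 -m crank '[[[0,0,0.1,0,1],[0,0,0.1,0,1]]]' | sed -n '2p;4p'; python3 -m crank '[[[0,0,0.1,0,1],[0,0,0.1,0,1]]]' | sed -n '2p;4p'
```

```text
eef_pos: [0.4922, 0.1067, 0.2004]
force: [0.0, 0.8, -1.6]
eef_pos: [0.4922, 0.1068, 0.1994]
force: [0.4, 0.4, -0.5]
eef_pos: [0.4922, 0.1068, 0.1984]
force: [0.5, -0.3, -1.7]
```

```bash
python3 -m crank '[[[0,0,0.1,0,1],[0,0,0.2,0,1],[0,0,0.2,0,1]]]' | sed -n '2p;4p'
python3 -m crank '[[[0,0,0.1,0,1],[0,0,0.2,0,1],[0,0,0.2,0,1]]]' | sed -n '2p;4p';python3 -m crank '[[[0,0,0.1,0,1],[0,0,0.2,0,1],[0,0,0.2,0,1]]]' | sed -n '2p;4p'
```

```text
eef_pos: [0.4922, 0.1067, 0.1963]
force: [-0.1, 0.7, -0.6]
eef_pos: [0.4922, 0.1067, 0.1943]
force: [0.1, -0.3, -1.1]
eef_pos: [0.4922, 0.1067, 0.1923]
force: [0.3, -0.2, -0.8]
```

```bash
python3 -m crank '[[[0,0,0.1,0,1],[0,0,0.2,0,1],[0,0,0.2,0,1]]]' | sed -n '2p;4p'
python3 -m crank '[[[0,0,0.1,0,1],[0,0,0.2,0,1],[0,0,0.2,0,1]]]' | sed -n '2p;4p';python3 -m crank '[[[0,0,0.1,0,1],[0,0,0.2,0,1],[0,0,0.2,0,1]]]' | sed -n '2p;4p'
```

```text
eef_pos: [0.4922, 0.1067, 0.1903]
force: [0.2, 0.2, -0.6]
eef_pos: [0.4922, 0.1067, 0.1884]
force: [-0.5, -0.5, -0.8]
eef_pos: [0.4922, 0.1067, 0.1863]
force: [0.1, -0.0, -0.6]
```

```bash
python3 -m crank '[[[0,0,0.1,0,1],[0,0,0.2,0,1],[0,0,0.2,0,1]]]' | sed -n '2p;4p'
python3 -m crank '[[[0,0,0.1,0,1],[0,0,0.1,0,1],[0,0,0.1,0,1]]]' | sed -n '2p;4p';python3 -m crank '[[[0,0,0.1,0,1],[0,0,0.1,0,1],[0,0,0.1,0,1]]]' | sed -n '2p;4p';python3 -m crank '[[[0,0,0.1,0,1],[0,0,0.1,0,1],[0,0,0.1,0,1]]]' | sed -n '1,2p;4p'
python3 - <<'E'
from sc import *
p=env.capture('side'); axis(p,'spout'); axis(p,'standpipe'); pts(p,('spout','wing'))
p=env.capture('wrist'); cv2.imwrite('pics/w6.png',p['img'][:,:,::-1]); np.savez('wrist2.npz',**p); pts(p,('spout','spindle'))
for t in ('search_frame',): print(env.search_frame(p,'spindle'))
E
```

```text
eef_pos: [0.4922, 0.1067, 0.1843]
force: [-0.5, -1.0, -1.8]
eef_pos: [0.4923, 0.1067, 0.1835]
force: [0.0, 0.7, -1.0]
eef_pos: [0.4923, 0.1067, 0.1825]
force: [0.1, 1.1, -1.7]
time_s: 22.8
eef_pos: [0.4924, 0.1068, 0.1816]
force: [-0.7, 0.2, -1.5]
spout 0.83 147 189: (147, np.float64(223.0), 17) (149, np.float64(223.0), 19) (151, np.float64(223.0), 19) (153, np.float64(223.0), 19) (155, np.float64(223.5), 20) (157, np.float64(223.5), 20) (159, np.float64(224.0), 19) (161, np.float64(223.5), 18) (163, np.float64(215.5), 32) (165, np.float64(213.0), 37) (167, np.float64(212.0), 43) (169, np.float64(211.5), 46) (171, np.float64(212.0), 47) (173, np.float64(224.5), 22) (175, np.float64(224.5), 22) (177, np.float64(224.5), 22) (179, np.float64(225.0), 23) (181, np.float64(225.0), 23) (183, np.float64(225.0), 23) (185, np.float64(225.0), 23) (187, np.float64(225.0), 21) (189, np.float64(227.5), 6) 
standpipe 0.74 188 231: (188, np.float64(225.5), 24) (190, np.float64(225.0), 25) (192, np.float64(225.0), 25) (194, np.float64(225.0), 25) (196, np.float64(225.0), 25) (198, np.float64(224.0), 23) (200, np.float64(224.5), 18) (202, np.float64(224.5), 14) (204, np.float64(225.0), 13) (206, np.float64(225.0), 13) (208, np.float64(225.0), 13) (210, np.float64(225.5), 12) (212, np.float64(225.5), 12) (214, np.float64(225.5), 14) (216, np.float64(226.0), 17) (218, np.float64(225.5), 42) (220, np.float64(226.0), 49) (222, np.float64(226.0), 53) (224, np.float64(226.5), 54) (226, np.float64(226.0), 53) (228, np.float64(226.5), 48) (230, np.float64(225.0), 19) 
spout [([0.4913, 0.11, 0.1001], 0.78)]
wing [([0.4954, 0.112, 0.1801], 0.73)]
spout [([0.4911, 0.1063, 0.0952], 0.77)]
spindle []
[{'point': [0.4713, 0.1217, 0.1495], 'confidence': 0.59}]
```

```bash
python3 -m crank '[[[0,0,0.1,0,1],[0,0,0.1,0,1],[0,0,0.1,0,1]]]' | sed -n '2p;4p';python3 -m crank '[[[0,0,0.1,0,1],[0,0,0.1,0,1],[0,0,0.1,0,1]]]' | sed -n '2p;4p'
python3 - <<'E'
from rig import env
import numpy as np
f=[]
for _ in range(6): env.capture('side'); f.append(env.state()['force'])
print(np.mean(f,0),np.std(f,0))
E
```

```text
eef_pos: [0.4924, 0.1068, 0.1806]
force: [-0.4, -0.2, 0.2]
eef_pos: [0.4924, 0.1068, 0.1796]
force: [-0.6, 0.4, 1.3]
[ 0.45068391 -0.41107692  1.38100013] [0.74753375 0.65448197 0.65420099]
```

```bash
python3 -m crank '[[[0,0,0,4,1],[0,0,0,8,1],[0,0,0,8,1]]]' | sed -n '2p;4p';python3 -m crank '[[[0,0,0,4,1],[0,0,0,8,1],[0,0,0,8,1]]]' | sed -n '2p;4p'
python3 -m crank '[[[0,0,0,4,1],[0,0,0,4,1]]]' | sed -n '2p;4p'
python3 - <<'E'
from rig import env
s=env.state();print(s['moment'],s['force'],s['time_s'])
E
```

```text
eef_pos: [0.4921, 0.1066, 0.1795]
force: [0.0, -0.6, 2.1]
eef_pos: [0.4921, 0.1067, 0.1794]
force: [-0.2, -0.4, 2.0]
eef_pos: [0.4922, 0.1068, 0.1795]
force: [-0.7, 0.5, 1.5]
[-0.05128953  0.17298807 -0.02662498] [-0.65174373  0.46586284  1.5198706 ] 24.95
```

```bash
for k in 1; do python3 -m crank '[[[0,0,0,3,1],[0,0,0,6,1],[0,0,0,6,1]]]' | sed -n '2p;4p';python3 -m crank '[[[0,0,0,3,1],[0,0,0,6,1],[0,0,0,6,1]]]' | sed -n '2p;4p'; done
```

```text
eef_pos: [0.4922, 0.1068, 0.1795]
force: [0.4, -0.3, 2.4]
eef_pos: [0.4923, 0.1068, 0.1795]
force: [0.3, -0.4, 1.3]
```

```bash
python3 -m crank '[[[0,0,0,3,1],[0,0,0,6,1],[0,0,0,6,1]]]' | sed -n '2p;4p';python3 -m crank '[[[0,0,0,3,1],[0,0,0,3,1]]]' | sed -n '2,4p'
```

```text
eef_pos: [0.4923, 0.1068, 0.1795]
force: [-0.7, -0.0, 1.8]
eef_pos: [0.4923, 0.1068, 0.1795]
tool_rot: [[-0.298, 0.955, -0.0], [0.955, 0.298, 0.0], [0.0, -0.0, -1.0]]
force: [-1.0, -1.0, 1.3]
```

```bash
python3 -m crank '[[[0,0,0,3,1],[0,0,0,3,1]]]' | sed -n '2p;4p';python3 -m crank '[[[0,0,0,3,1],[0,0,0,3,1]]]' | sed -n '2p;4p';python3 -m crank '[[[0,0,0,3,1],[0,0,0,3,1]]]' | sed -n '2p;4p'
```

```text
eef_pos: [0.4923, 0.1068, 0.1795]
force: [-1.0, -0.2, 2.2]
eef_pos: [0.4923, 0.1068, 0.1795]
force: [0.6, -0.2, 1.1]
eef_pos: [0.4923, 0.1068, 0.1795]
force: [0.3, 0.5, 1.3]
```

```bash
python3 -m crank '[[[0,0,0,3,1],[0,0,0,3,1]]]' | sed -n '4p';python3 -m crank '[[[0,0,0,3,1],[0,0,0,3,1]]]' | sed -n '4p';python3 -m crank '[[[0,0,0,2,1],[0,0,0,2,1]]]' | sed -n '2p;4p'
```

```text
force: [-0.5, 0.1, 0.8]
force: [0.1, -0.3, 0.8]
eef_pos: [0.4922, 0.1068, 0.1793]
force: [0.7, 0.5, -0.1]
```

```bash
python3 -m crank '[[[0,0,0,2,1],[0,0,0,2,1]]]' | sed -n '4p';python3 -m crank '[[[0,0,0,2,1],[0,0,0,2,1]]]' | sed -n '4p';python3 -m crank '[[[0,0,0,2,1],[0,0,0,2,1]]]' | sed -n '2,4p'
```

```text
force: [0.0, -0.4, -1.6]
force: [-0.6, -0.7, -2.4]
eef_pos: [0.492, 0.1067, 0.1791]
tool_rot: [[0.1, 0.995, -0.001], [0.995, -0.1, -0.0], [-0.0, -0.001, -1.0]]
force: [-0.3, -0.7, -4.6]
```

The thread is now drawing the spout down. I'll let the hand sink with it.

```bash
python3 -m crank '[[[0,0,0.05,0,1],[0,0,0.05,0,1]]]' | sed -n '2p;4p';python3 -m crank '[[[0,0,0.02,3,1],[0,0,0.02,3,1]]]' | sed -n '2p;4p';python3 -m crank '[[[0,0,0.02,3,1],[0,0,0.02,3,1]]]' | sed -n '2p;4p'
```

```text
eef_pos: [0.492, 0.1067, 0.1789]
force: [-1.1, 0.2, -1.8]
eef_pos: [0.4922, 0.1067, 0.1788]
force: [-0.5, -0.5, -2.6]
eef_pos: [0.4923, 0.1068, 0.1786]
force: [-1.0, 0.4, -1.3]
```

```bash
python3 -m crank '[[[0,0,0.03,3,1],[0,0,0.03,3,1]]]' | sed -n '2p;4p';python3 -m crank '[[[0,0,0.02,3,1],[0,0,0.02,3,1]]]' | sed -n '2p;4p';python3 -m crank '[[[0,0,0.02,3,1],[0,0,0.02,3,1]]]' | sed -n '2p;4p'
```

```text
eef_pos: [0.4923, 0.1068, 0.1784]
force: [-0.4, -0.5, -0.8]
eef_pos: [0.4923, 0.1068, 0.1781]
force: [-0.2, -0.8, -2.2]
eef_pos: [0.4924, 0.1068, 0.1779]
force: [0.0, 0.7, -1.8]
```

```bash
python3 -m crank '[[[0,0,0.02,3,1],[0,0,0.02,3,1]]]' | sed -n '2p;4p';python3 -m crank '[[[0,0,0.02,3,1],[0,0,0.02,3,1]]]' | sed -n '2p;4p';python3 -m crank '[[[0,0,0.02,3,1],[0,0,0.02,3,1]]]' | sed -n '1,4p'
python3 - <<'E'
from h import *
p=env.capture('wrist'); np.savez('wrist3.npz',**p); s=env.state(); T=s['eef_pos']; R=s['tool_rot']; print(T,np.degrees(np.arctan2(R[1][0],R[0][0])),s['moment'],p['position'])
cv2.imwrite('pics/w7.png',cv2.resize(p['img'],(800,600),interpolation=3)[:,:,::-1])
print(fproj(p,[.602,.259,.139]))
E
```

```text
eef_pos: [0.4924, 0.1069, 0.1777]
force: [-0.9, -0.0, -2.5]
eef_pos: [0.4924, 0.1069, 0.1775]
force: [-0.3, 0.3, -1.2]
time_s: 29.65
eef_pos: [0.4924, 0.1069, 0.1773]
tool_rot: [[0.495, 0.869, 0.0], [0.869, -0.495, 0.0], [0.0, 0.0, -1.0]]
force: [-0.5, 0.2, -2.1]
[0.49238924 0.10684325 0.1773109 ] 60.35497713827073 [ 0.13662104  0.1064483  -0.04356153] [0.53341323 0.17733551 0.31700285]
(np.float64(294.25631658767014), np.float64(-55.917996874275985))
```

View pics/w7.png

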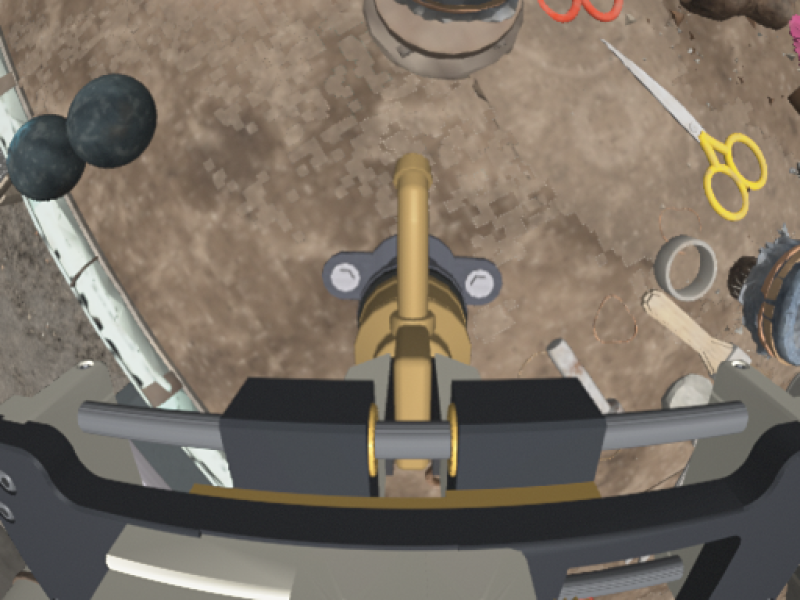

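The wrist view shows the spindle's foot at the top, its lower rim running from (365,25) through (443,78) to (522,20). It is slightly right of the nozzle line at x of about 413, so a few more degrees clockwise are needed.

Run:
```python
from h import *
from scipy.optimize import least_squares
p=dict(np.load('wrist3.npz'));k=1.5625
P=[(366,25),(378,45),(405,68),(443,78),(485,68),(512,42),(522,20)]
A=np.array([.4924,.1068])
for z in (0,.01,.02):
    X=np.array([fat(p,u/k,v/k,z)[:2] for u,v in P])
    r=least_squares(lambda c:np.hypot(*(X-c[:2]).T)-c[2],[.6,.26,.055]).x
    r2=least_squares(lambda c:np.hypot(*(X-c).T)-.055,[.6,.26]).x
    d=r[:2]-A; d2=r2-A; print(z,r,np.degrees(np.arctan2(d[1],d[0])),r2,np.degrees(np.arctan2(d2[1],d2[0])))
n=[fat(p,u/k,v/k,.146)[:2] for u,v in((413.5,175),(413.5,310))]; d=n[0]-n[1]; print('nozzle',np.degrees(np.arctan2(d[1],d[0])))
# cup top in top view: circle fit via edges
t=env.capture('top'); g=cv2.cvtColor(t['img'],cv2.COLOR_RGB2GRAY)[130:190,115:190]
g=cv2.resize(g,None,fx=4,fy=4,interpolation=3)
c=cv2.HoughCircles(g,cv2.HOUGH_GRADIENT_ALT,1.5,20,param1=150,param2=.5,minRadius=30,maxRadius=100)
if c is not None:
    for x,y,rr in c.reshape(-1,c.shape[-1])[:4,:3]: 
        u,v=115+x/4,130+y/4; X=at(t,u,v,.139)[:2]; d=X-A; print('top',u,v,rr/4,X,np.degrees(np.arctan2(d[1],d[0])))
```

```text
0 [0.60702013 0.26289139 0.05441736] 53.709632769973354 [0.60736658 0.26359329] 53.74976614681674
0.01 [0.60469817 0.2601925  0.05270075] 53.7922585061395 [0.60606865 0.26297279] 53.95141139765296
0.02 [0.60237621 0.2574936  0.05098413] 53.87802791017102 [0.60477169 0.26235951] 54.15674336380727
nozzle 60.332525033436035
top 149.5 156.25 16.615908 [0.60337831 0.26027884] 54.129857430188764
top 149.5 156.25 10.893445 [0.60337831 0.26027884] 54.129857430188764
```

The foot fit gives a 110 mm diameter, which confirms the spindle, and the bearing is 54.0°. That leaves 6.4° to turn.

```bash
python3 -m crank '[[[0,0,0.02,3,1],[0,0,0.02,3,1]]]' | sed -n '2p;4p';python3 -m crank '[[[0,0,0.03,3.4,1],[0,0,0.03,3.4,1],[0,0,0.03,3.4,1],[0,0,0.03,3.4,1]]]' | sed -n '2,4p'
python3 - <<'E'
from rig import env
import numpy as np
f=[]
for _ in range(5): env.capture('side'); s=env.state(); f.append(s['force'])
print(np.mean(f,0),s['moment'])
E
```

```text
eef_pos: [0.4924, 0.1068, 0.1771]
force: [-0.8, 0.7, -1.8]
eef_pos: [0.4924, 0.1068, 0.1768]
tool_rot: [[0.59, 0.808, 0.0], [0.808, -0.59, 0.0], [0.0, 0.0, -1.0]]
force: [0.9, 0.1, -2.2]
[ 0.17383135  0.21745002 -1.74227983] [ 0.09878029 -0.00976284 -0.05254541]
```

```bash
python3 -m crank '[[[0,0,0,0,0.6],[0,0,0,0,0.6],[0,0,0,0,0.6],[0,0,0,0,0.6],[0,0,0,0,0.6]]]' | sed -n '2p;4,6p'
python3 -m crank '[[[0,0,-1,0,0.6],[0,0,-3,0,0.6],[0,0,-6,0,0.6],[0,0,-10,0,0.6],[0,0,-14,0,0.6]]]' | sed -n '2p;4p'
python3 -m crank '[[[-3,0,0,0,0.6],[-7,0,0,0,0.6],[-7,0,0,0,0.6]]]' | sed -n '1,4p'
python3 - <<'E'
from sc import *
p=env.capture('wrist'); np.savez('wrist4.npz',**p); pts(p,('spout','wing','standpipe'))
m=env.outline_of(p,'spout')[0]['region']; A=np.array([.4924,.1068])
# unit-free: nozzle part of mask by radius at nozzle height
v,u=np.nonzero(m); X=np.array([fat(p,a,b,.146)[:2] for a,b in zip(u,v)])-A
r=np.hypot(*X.T); a=np.degrees(np.arctan2(X[:,1],X[:,0]))
for lo in (.04,.05,.06,.07,.08): k=(r>lo)&(r<lo+.01); print(lo,k.sum(),np.median(a[k]) if k.any() else None)
p=env.capture('side'); axis(p,'spout'); axis(p,'standpipe')
E
```

```text
eef_pos: [0.4923, 0.1068, 0.1769]
force: [-0.3, -0.1, 0.0]
finger_gap: 0.0365
grip_force: 0.0
eef_pos: [0.4919, 0.1064, 0.3187]
force: [1.1, 0.1, -0.3]
time_s: 31.9
eef_pos: [0.4488, 0.0459, 0.3178]
tool_rot: [[0.595, 0.803, -0.0], [0.803, -0.595, -0.0], [-0.0, -0.0, -1.0]]
force: [-0.4, 0.3, 0.4]
spout [([0.4902, 0.107, 0.0919], 0.86)]
wing [([0.4894, 0.1069, 0.1749], 0.71)]
standpipe []
0.04 117 51.718360520147215
0.05 108 52.45587187225921
0.06 111 52.997366997649415
0.07 116 53.068673690523994
0.08 0 None
spout 0.58 147 191: (147, np.float64(224.5), 4) (149, np.float64(224.0), 7) (151, np.float64(223.5), 8) (153, np.float64(223.5), 8) (155, np.float64(223.5), 10) (157, np.float64(224.0), 11) (159, np.float64(225.0), 13) (161, np.float64(225.5), 14) (163, np.float64(225.0), 15) (165, np.float64(224.5), 16) (167, np.float64(224.5), 16) (169, np.float64(224.5), 18) (171, np.float64(224.5), 20) (173, np.float64(224.5), 22) (175, np.float64(224.5), 22) (177, np.float64(224.5), 22) (179, np.float64(224.5), 22) (181, np.float64(224.5), 22) (183, np.float64(225.0), 23) (185, np.float64(225.0), 23) (187, np.float64(225.0), 23) (189, np.float64(225.0), 21) (191, np.float64(225.5), 12) 
standpipe 0.63 189 232: (189, np.float64(236.0), 3) (191, np.float64(225.0), 25) (193, np.float64(225.0), 25) (195, np.float64(225.0), 25) (197, np.float64(225.0), 25) (199, np.float64(224.5), 22) (201, np.float64(225.0), 17) (203, np.float64(225.5), 14) (205, np.float64(225.5), 14) (207, np.float64(225.5), 14) (209, np.float64(225.5), 14) (211, np.float64(225.5), 14) (213, np.float64(226.0), 15) (215, np.float64(226.0), 17) (217, np.float64(226.0), 19) (219, np.float64(226.0), 45) (221, np.float64(226.0), 51) (223, np.float64(226.0), 53) (225, np.float64(226.0), 53) (227, np.float64(226.0), 51) (229, np.float64(225.0), 25) (231, np.float64(224.0), 15)
```

The nozzle's heading is within about 1° of the spindle's bearing, the spout sits drawn down on the seal, and the hand is clear. Handing in.

```bash
python3 -c "
from rig import env
print(env.hand_in())"
```

```text
the job is handed in; nothing more can be done
None
```

The spout is screwed about 94° clockwise onto the standpipe, pressing the seal about 5 mm and pointing at the spindle within about 1°; the hand let go clear, and the job was handed in at about 32 s with no verdict returned.

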